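# Sort carved frame ornaments by finishing stage

### The arm

A 7-joint arm with a two-finger parallel gripper is mounted at the origin on the work surface. World frame = base frame: x ahead of the robot, y to its left, z up, the work surface at z = 0. Lengths are in mm, angles in rad, forces in N, time in s.
With the tool pointing down it reaches from about 400 to 875 mm from the base axis. Payload 4.4 kg.
Tool frame: the origin (TCP) lies at the centre of the arm's flange, where the gripper is bolted on; the fingertips stand 173 mm ahead of it and the grasp point (between the pads) lies 155 mm ahead of it; z points along the fingers, y is the direction in which the jaws open and shut (so a half turn about z gives the same grasp; the last joint's range is limited). The gripper opens to 85 mm and grips with 20 to 120 N. Pads are 22 mm wide; open, the fingers measure 114 mm over their backs; the gripper's body (76 mm by 85 mm) begins 54 mm behind the grasp point. The pads swing forward as they close: fully open they stand 13 mm farther back than shut.
Start: joints at [-1.273, 0.628, 0.038, 1.517, -0.027, 0.996, -0.02], TCP at [231.271, 607.478, 404.713] pointing down, gripper open.
Joint ranges: [-3.06, 3.06], [-0.37, 2.12], [-1.25, 1.32], [0.18, 2.47], [-1.1, 4.24], [0.23, 1.98], [-2.94, 2.94]. Speed limits (rad/s): [2.57, 2.57, 3.14, 3.14, 3.14, 3.14, 3.14].

### API

Orientations are given as [roll, pitch, yaw] about the fixed x, y, z axes, in that order (R = Rz(yaw) Ry(pitch) Rx(roll)).
In Python, from cell import * gives the robot as it stands. The module is installed in compiled form; this text tells all that it offers.
- The arm moves only by the shell command python3 -m jog 'ROWS'. ROWS is JSON, one flat list of numbers, 5 for each row, row after row: the shift along the tool's x, y, z in mm, then the turn about the tool's z in degrees, then the finger opening in mm, from 0 to 85.4. A call has 1 to 20 rows; each row is the pose to reach, as a shift and turn from the pose commanded when the call began, along the tool's axes at that moment; what a row does not reach only later rows make up. A row lasts 1/12 s, in which the tool goes at most 41.7 mm and 7.16 degrees, less where a joint would pass 70% of its speed; a pose out of reach is approached as far as the arm can. A call with a gripper value outside its range is refused whole. The fingers move at their own pace and stop on an object; the grip force is fixed at half the most. Time passes only in rows, so rows that repeat a pose let the fingers close. It gives the time, the measured TCP pose, the force and the opening at its end, in the units of the state.
- read_state(): the state, without advancing time (a new reading comes with each control period).
- get_image(name): name is "scene" or "side" or "wrist"; returns (picture, depth): 480x640x3 uint8, blue, green, red; 480x640 float32, mm along the optical axis (not along the pixel's ray), 0 where there is no reading.
- camera_params(name): a dict with "K" (3x3 intrinsics, pixels), "dist_coeffs" ([k1, k2, p1, p2, k3] as OpenCV has them; the pictures are not rectified), "T" (4x4, takes a point from camera to world coordinates). Camera axes: x right, y up, looking along -z (the intrinsics and any distortion apply to the point x, -y, -z); pixel columns grow to the right and rows downward; lengths in mm; the calibration is good to about 2 mm. A picture is of the moment at which its call begins: read the wrist's pose just before it. camera_params takes no time and is no camera call; for the wrist camera it gives the pose at the moment of the call.
- finish_job(): hands the job in, once; it reports no verdict.
The state is a dict: "clock": time; "qpos": joint angles; "qd": joint speeds; "tau": joint torques, N m; "eef_pos": TCP position; "tool_rot": TCP orientation; "force": force on the tool from outside, world axes, zero at the start; "torque": the same for the moment, N m; "width": finger opening in mm.
Only numpy, scipy, OpenCV 4.12 (cv2) and the standard library are available. Lean on these libraries where they do the work, as an engineer would, in place of code of your own. Each camera call takes 0.05 s, during which the arm holds its last target.

### The job

Sort the five carved ornaments by how far they are finished: the two gilded ones go into the blue felt-lined tray, the two coated with red-brown bole onto the slatted drying rack, and the white gessoed one into the grey sanding tray. Set each down gently, without dropping it, flat on the tray's floor with its carved face up, and leave the two that share a tray lying side by side without touching. Leave the glue jar and the gilder's knife where they are.

Things in the scene. Friction and masses are not known exactly. Their poses are not given: they have to be found in the camera images.
- gilded_rosette: carved round rosette ornament, gilded: shining yellow gold, diameter 48 mm, flat back, straight sides 16 mm high, 22 mm high over the petals, about 45 g, lying face up on the bench. Origin at the centre of its underside; z up out of the carved face (round, so its yaw does not matter).
- gilded_leaf: carved acanthus-leaf ornament, gilded: shining yellow gold, 72 mm long along its own x, 38 mm wide along its own y (its two sides are flat and parallel over the middle 20 mm of its length), straight sides 16 mm high, 20 mm high over the midrib, about 45 g, lying face up on the bench. Origin at the centre of its underside; z up out of the carved face.
- bole_rosette: carved round rosette ornament, coated with dark red-brown clay (bole), diameter 48 mm, flat back, straight sides 16 mm high, 22 mm high over the petals, about 45 g, lying face up on the bench. Origin at the centre of its underside; z up out of the carved face (round, so its yaw does not matter).
- bole_leaf: carved acanthus-leaf ornament, coated with dark red-brown clay (bole), 72 mm long along its own x, 38 mm wide along its own y (its two sides are flat and parallel over the middle 20 mm of its length), straight sides 16 mm high, 20 mm high over the midrib, about 45 g, lying face up on the bench. Origin at the centre of its underside; z up out of the carved face.
- gesso_rosette: carved round rosette ornament, coated with white gesso, diameter 48 mm, flat back, straight sides 16 mm high, 22 mm high over the petals, about 45 g, lying face up on the bench. Origin at the centre of its underside; z up out of the carved face (round, so its yaw does not matter).
- felt_tray: shallow wooden tray lined with blue felt. Felt surface 7 mm above the bench, walls 6 mm thick, their tops 28 mm above the bench. Inside 112 mm along its own x and 176 mm along its own y. Origin on the bench under its centre, z up. Fixed to the bench, empty at the start.
- drying_rack: drying rack: pale wooden frame with a floor of 11 narrow slats (10 mm wide, 6 mm gaps, running along its x). Tops of the slats 12 mm above the bench, frame walls 6 mm thick, their tops 28 mm above the bench. Inside 112 mm along its own x and 176 mm along its own y. Origin on the bench under its centre, z up. Fixed to the bench, empty at the start.
- sanding_tray: shallow plain grey plastic sanding tray. Floor 4 mm above the bench, walls 4 mm thick, their tops 26 mm above the bench. Inside 112 mm along its own x and 176 mm along its own y. Origin on the bench under its centre, z up. Fixed to the bench, empty at the start.
- glue_jar: bystander: amber glass jar of glue with a paper band, diameter 66 mm, 66 mm high, with a brush standing in it up to 190 mm high. Loose, on the far side of the trays. Origin at the centre of its underside.
- gilders_knife: bystander: gilder's knife with a wooden handle, 265 mm long along its own x, 20 mm high, lying loose at the left of the bench. Origin on the bench under the end of the handle at the blade, about 105 mm from the handle's butt.
Mind the look-alikes: they are no part of the job. Leave any green look-alike of the gilded_leaf alone.

How it is judged (in metres and radians):
At the end, for the whole second after the job is handed in: Every ornament lies in its own tray (gilded: felt; bole: rack; gesso: grey): centre within 45 mm along the tray's x and 75 mm along its y of the tray's centre, within 4 mm of the floor's height, face up within 0.12 rad, at rest; two in one tray do not press on each other (x of gilded_rosette in the frame of felt_tray between -0.045 and 0.045 m and y of gilded_rosette in the frame of felt_tray between -0.075 and 0.075 m and z of gilded_rosette in the frame of felt_tray between 0.003 and 0.011 m and angle between each of gilded_rosette, gilded_leaf, bole_rosette, bole_leaf, gesso_rosette's own z axis and vertical below 0.12 rad and linear speed of each of gilded_rosette, gilded_leaf, bole_rosette, bole_leaf, gesso_rosette below 0.02 m/s and angular speed of each of gilded_rosette, gilded_leaf, bole_rosette, bole_leaf, gesso_rosette below 0.2 rad/s and x of gilded_leaf in the frame of felt_tray between -0.045 and 0.045 m and y of gilded_leaf in the frame of felt_tray between -0.075 and 0.075 m and z of gilded_leaf in the frame of felt_tray between 0.003 and 0.011 m and x of bole_rosette in the frame of drying_rack between -0.045 and 0.045 m and y of bole_rosette in the frame of drying_rack between -0.075 and 0.075 m and z of bole_rosette in the frame of drying_rack between 0.008 and 0.016 m and x of bole_leaf in the frame of drying_rack between -0.045 and 0.045 m and y of bole_leaf in the frame of drying_rack between -0.075 and 0.075 m and z of bole_leaf in the frame of drying_rack between 0.008 and 0.016 m and x of gesso_rosette in the frame of sanding_tray between -0.045 and 0.045 m and y of gesso_rosette in the frame of sanding_tray between -0.075 and 0.075 m and z of gesso_rosette in the frame of sanding_tray between 0 and 0.008 m and contact force between gilded_rosette and gilded_leaf below 0.02 N and contact force between bole_rosette and bole_leaf below 0.02 N); the robot touches nothing.
It fails at once if an ornament is dropped, thrown or knocked flying: faster than 0.6 m/s with no finger touching it (a fall of about 18 mm) ((linear speed of gilded_rosette above 0.6 m/s and contact force between the fingers and gilded_rosette below 0.01 N) or (linear speed of gilded_leaf above 0.6 m/s and contact force between the fingers and gilded_leaf below 0.01 N) or (linear speed of bole_rosette above 0.6 m/s and contact force between the fingers and bole_rosette below 0.01 N) or (linear speed of bole_leaf above 0.6 m/s and contact force between the fingers and bole_leaf below 0.01 N) or (linear speed of gesso_rosette above 0.6 m/s and contact force between the fingers and gesso_rosette below 0.01 N)).
It fails at once if the glue jar is shifted by more than 20 mm or tipped (distance of glue_jar from where it was at the start of the episode above 0.02 m or angle between glue_jar's own z axis and vertical above 0.3 rad).
It fails at once if the gilder's knife is shifted by more than 20 mm (distance of gilders_knife from where it was at the start of the episode above 0.02 m).
It also fails if it takes over 112 s, if anything falls off the work surface, if the arm or the gripper's body presses on something with over 40 N, if the wrist force passes 120 N, or if a joint passes its speed limit or range.

## Working session

There is one attempt and no reset: what is moved stays moved. The work goes in short steps, Python scripts to look and compute and a shell command to move; the robot and the scene stay as the last step left them, time stands still between calls to the robot, and variables do not carry over. Pictures are saved under pics/ and viewed, and the job is handed in when it is done.

```bash
mkdir -p pics; python3 - <<'E'
from cell import *
import cv2
s=read_state();print({k:s[k] for k in('clock','eef_pos','tool_rot','width','force')})
for n in('scene','side'):
    p,d=get_image(n);cv2.imwrite(f'pics/{n}0.png',p)
    c=camera_params(n);print(n,c['K'],c['dist_coeffs'],c['T'])
    import numpy as np
    np.savez(f'{n}0.npz',p=p,d=d,**{k:np.array(v) for k,v in c.items()})
E
```

```text
{'clock': 0.0, 'eef_pos': array([231.14097083, 607.19835137, 403.79230461]), 'tool_rot': array([-3.13972104e+00,  2.69764111e-05,  2.77778555e+00]), 'width': 85.40392189616216, 'force': array([ 0.23263423, -0.34700785, -0.20077287])}
scene [[533.90092437   0.         321.2262018 ]
 [  0.         533.90092437 241.52057779]
 [  0.           0.           1.        ]] [-0.11793972  0.          0.          0.          0.        ] [[ 8.39523884e-01 -3.13260503e-01  4.43922860e-01  1.11481974e+03]
 [ 5.42999101e-01  4.55552287e-01 -7.05424758e-01 -7.74628394e+02]
 [ 1.87516404e-02  8.33270647e-01  5.52547197e-01  7.47847306e+02]
 [ 0.00000000e+00  0.00000000e+00  0.00000000e+00  1.00000000e+00]]
side [[565.31939356   0.         322.25229963]
 [  0.         565.31939356 233.07066499]
 [  0.           0.           1.        ]] [-0.1159739  0.         0.         0.         0.       ] [[-9.43110101e-01  2.09952180e-01 -2.57805003e-01  2.75367171e+02]
 [-3.32363419e-01 -5.74754491e-01  7.47791303e-01  9.82706203e+02]
 [ 8.82583077e-03  7.90934483e-01  6.11837191e-01  7.64274018e+02]
 [ 0.00000000e+00  0.00000000e+00  0.00000000e+00  1.00000000e+00]]
```

View pics/scene0.png

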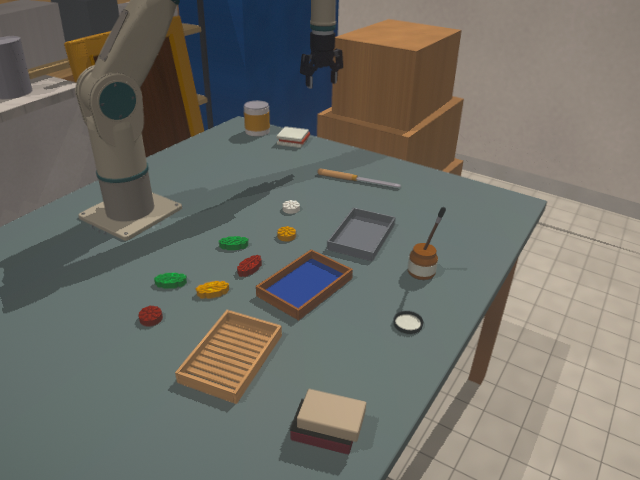

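View pics/side0.png

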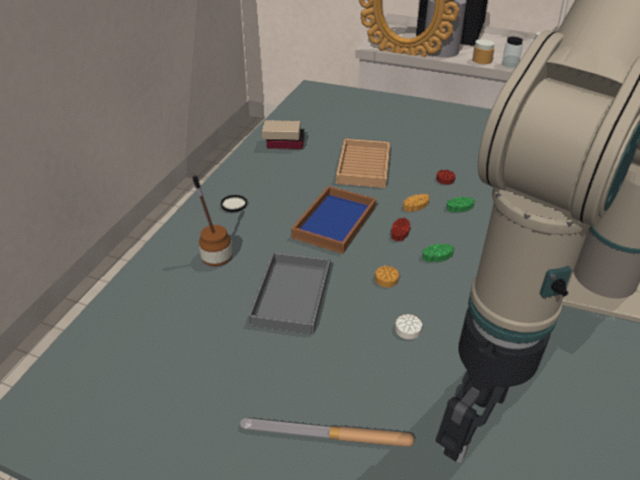

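The scene view shows gilded rosette (287,233), gilded leaf (212,289), bole rosette (150,315), bole leaf (249,265), gesso (291,207), two green decoys, and the trays: felt (305,283), rack (231,353), grey (362,233). The side view shows them all too. Next I measure their positions.

```bash
cat > h.py <<'E'
import numpy as np, cv2
def load(n): return dict(np.load(n+'0.npz'))
def rays(c,uv):
    uv=np.asarray(uv,float).reshape(-1,1,2)
    q=cv2.undistortPoints(uv,c['K'],c['dist_coeffs']).reshape(-1,2)
    d=np.c_[q[:,0],-q[:,1],-np.ones(len(q))]
    return d@c['T'][:3,:3].T
def plane(c,uv,z):
    r=rays(c,uv);o=c['T'][:3,3];return o+r*((z-o[2])/r[:,2])[:,None]
def deproj(c,uv,dep): return c['T'][:3,3]+rays(c,uv)*np.asarray(dep)[:,None]
SE={'gros':(287,233),'gleaf':(212,289),'bros':(150,315),'bleaf':(249,265),'wros':(291,207),'green1':(234,242),'green2':(171,280)}
SI={'gros':(387,276),'gleaf':(417,202),'bros':(446,176),'bleaf':(400,229),'wros':(408,326),'green1':(438,252),'green2':(460,203)}
def mask(p,name):
    h=cv2.cvtColor(p,cv2.COLOR_BGR2HSV);H,S,V=[h[...,i].astype(int) for i in range(3)]
    if name[0]=='w': return (V>120)&(S<60)
    hr={'g':(15,35),'b':(-10,10)}[name[0]] if not name.startswith('green') else (45,75)
    Hh=np.where(H>170,H-180,H)
    return (Hh>=hr[0])&(Hh<=hr[1])&(S>120)&(V>40)
def comp(p,name,seed):
    m=mask(p,name).astype(np.uint8)
    m=cv2.morphologyEx(m,cv2.MORPH_CLOSE,np.ones((3,3)))
    n,l=cv2.connectedComponents(m)
    w=l[seed[1]-6:seed[1]+7,seed[0]-6:seed[0]+7];w=w[w>0]
    return (l==np.bincount(w).argmax())
E
python3 - <<'E'
from h import *
for name in SE:
    P=[]
    for n,S in(('scene',SE),('side',SI)):
        c=load(n);m=comp(c['p'],name,S[name])
        v,u=np.nonzero(m);d=c['d'][v,u]
        pts=deproj(c,np.c_[u,v],d)[d>0]
        P.append(pts)
        # silhouette cast at z=9 
        q=plane(c,np.c_[u,v].astype(float),10)[:,:2]
        r=cv2.minAreaRect(q.astype(np.float32))
        t=pts[pts[:,2]>11]
        print(name,n,m.sum(),'cast',q.mean(0).round(1),'rect',np.round(r[0],1),np.round(r[1],1),'z',np.percentile(pts[:,2],[2,50,98]).round(1),'top',t[:,:2].mean(0).round(1))
    a=np.vstack([x[x[:,2]>10] for x in P])[:,:2]
    r=cv2.minAreaRect(a.astype(np.float32)); mm=a.mean(0)
    w,V=np.linalg.eigh(np.cov((a-mm).T));print('   both',mm.round(1),'rect',np.round(r[0],1),np.round(r[1],1),'axis',np.degrees(np.arctan2(V[1,1],V[0,1])).round(1),'sd',np.sqrt(w).round(1))
E
```

```text
gros scene 232 cast [427.5 149. ] rect [425.9 149.9] [46.2 66.6] z [ 2.1 17.6 23.5] top [432.4 143.3]
gros side 404 cast [426.8 148.6] rect [426.4 148.3] [46.2 60.5] z [ 1.4 18.  23.9] top [425.1 153.9]
   both [427.7 150.1] rect [428.5 147.7] [46.  51.5] axis 130.4 sd [11.7 13.4]
gleaf scene 449 cast [ 426.9 -127.7] rect [ 426.3 -127.7] [70.7 57.5] z [ 0.6 15.8 20.9] top [ 429.1 -129.9]
gleaf side 334 cast [ 425.3 -127.8] rect [ 424.7 -129.1] [57.6 73.9] z [ 2.5 15.8 21.3] top [ 424.6 -123.9]
   both [ 427.1 -127.3] rect [ 426.2 -126.5] [69.9 44.9] axis 55.5 sd [10.8 18.5]
bros scene 365 cast [ 379.1 -266.8] rect [ 379.  -266.4] [45.4 61.4] z [ 4.7 17.7 23.1] top [ 383.9 -270. ]
bros side 210 cast [ 378.3 -266.9] rect [ 377.6 -267.4] [43.2 65.5] z [ 3.  16.9 23. ] top [ 377.6 -260.1]
   both [ 381.7 -266.6] rect [ 379.8 -265.9] [45.8 51.5] axis 123.4 sd [11.8 13. ]
bleaf scene 325 cast [436.4 -13.1] rect [435.7 -11.5] [46.2 87.3] z [ 3.7 17.1 22.1] top [440.4 -16.6]
bleaf side 322 cast [436.6 -12. ] rect [435.9 -13.1] [37.8 83.5] z [ 3.6 16.3 21.2] top [435.4  -7.7]
   both [438.  -
[... 231 characters left out ...]
 0.2 17.7 23. ] top [355.6 271.2]
   both [357.  269.1] rect [357.5 265.7] [46.3 54.3] axis 117.0 sd [12.  13.1]
green1 scene 329 cast [344.2  39.3] rect [342.1  38.9] [70.3 58.4] z [ 1.7 16.3 21.9] top [347.1  36.1]
green1 side 415 cast [343.3  40.2] rect [343.1  39.6] [76.4 49.5] z [ 3.3 16.6 22.1] top [342.7  44.6]
   both [344.8  41. ] rect [345.6  39.5] [72.3 43.6] axis -139.2 sd [11. 18.]
green2 scene 398 cast [ 325.4 -157.8] rect [ 324.5 -158.6] [73.6 51.7] z [ 2.8 15.8 21.5] top [ 328.5 -160.1]
green2 side 310 cast [ 325.4 -156. ] rect [ 324.8 -157.8] [77.2 50.3] z [ 3.6 15.9 20.9] top [ 324.7 -151.9]
   both [ 327.1 -156.3] rect [ 325.5 -156.7] [73.5 44.9] axis -141.9 sd [11.2 18.1]
```

```bash
python3 - <<'E'
from h import *
# trays: depth cloud near seeds, wall tops
T={'felt':((305,283),(335,218)),'rack':((231,353),(363,163)),'grey':((362,233),(291,292))}
for t,(a,b) in T.items():
    A=[]
    for n,s in(('scene',a),('side',b)):
        c=load(n);print(t,n,deproj(c,[s],[c['d'][s[1],s[0]]]).round(1))
        v,u=np.mgrid[0:480,0:640];v=v.ravel();u=u.ravel();d=c['d'].ravel();k=d>0
        P=deproj(c,np.c_[u,v][k],d[k]);ctr=deproj(c,[s],[c['d'][s[1],s[0]]])[0]
        near=(np.hypot(*(P-ctr)[:,:2].T)<125)&(P[:,2]>22)&(P[:,2]<32)
        q=P[near][:,:2]
        # keep largest cluster
        img=np.zeros((320,320),np.uint8);ij=np.clip((q-ctr[:2]+160).astype(int),0,319);img[ij[:,1],ij[:,0]]=1
        img=cv2.dilate(img,np.ones((7,7)));nn,l=cv2.connectedComponents(img)
        li=l[ij[:,1],ij[:,0]];q=q[li==np.bincount(li).argmax()]
        r=cv2.minAreaRect(q.astype(np.float32));print('  rect',np.round(r[0],1),np.round(r[1],1),round(r[2],1),len(q));A.append(q)
    r=cv2.minAreaRect(np.vstack(A).astype(np.float32));print('  both',np.round(r[0],1),np.round(r[1],1),round(r[2],1))
E
```

```text
felt scene [[582.9   6.3   9.5]]
  rect [584.7   4.1] [193.5 128.9] 83.3 842
felt side [[585.6  -4.5   7.7]]
  rect [583.3   2.9] [194.9 126.5] 84.0 723
  both [585.    3.1] [195.6 129.9] 84.0
rack scene [[ 589.9 -253.9   11.2]]
  rect [ 591.2 -255.9] [127.3 192.2] 11.4 1191
rack side [[ 592.3 -255.9   10.8]]
  rect [ 589.8 -255. ] [124.4 195.7] 11.2 434
  both [ 591.  -254.7] [127.4 195.6] 11.4
grey scene [[582.1 269.6   3.2]]
  rect [589.1 256.2] [121.7 195.4] 9.1 380
grey side [[590.2 251.2   4.9]]
  rect [587.3 256.1] [121. 189.] 9.2 682
  both [588.3 256. ] [123.3 195.4] 9.1
```

Measurements agree across both views: heights come to about 16–23 mm and the tray sizes match. I'll write a small move calculator and approach the gesso rosette first, looking with the wrist camera.

```bash
cat >> h.py <<'E'
def calc(x,y,z,jaw=None):
    """tool shift and turn to TCP x,y,z with the jaw direction (deg, world) mod 180"""
    from cell import read_state
    from scipy.spatial.transform import Rotation as R
    s=read_state();Rm=R.from_euler('xyz',s['tool_rot']).as_matrix()
    d=Rm.T@(np.array([x,y,z])-s['eef_pos'])
    j=np.degrees(np.arctan2(Rm[1,1],Rm[0,1]))
    t=None if jaw is None else -((jaw-j+90)%180-90)
    print('t%.2f'%s['clock'],'pos',np.round(s['eef_pos'],1),'jaw',round(j,1),'q7',round(s['qpos'][6],2),'q1',round(s['qpos'][0],2),'w',round(s['width'],1),'F',np.round(s['force'],1),'tilt',np.round(np.degrees(np.arccos(-Rm[2,2])),2))
    print('SHIFT',np.round(d,1),'TURN',None if t is None else round(t,1))
def wrist(name):
    from cell import get_image,camera_params
    c=camera_params('wrist');p,d=get_image('wrist');cv2.imwrite(f'pics/{name}.png',p)
    c={k:np.array(v) for k,v in c.items()};c['p']=p;c['d']=d
    np.savez(name+'0.npz',**c);return c
E
python3 -c "
from h import *
calc(356,267.5,300,37)"
```

```text
t0.10 pos [231.2 607.2 403.9] jaw 69.2 q7 -0.02 q1 -1.27 w 85.4 F [-0.4 -0.2  0.6] tilt 0.1
SHIFT [-237.6 -272.9  104.3] TURN 32.2
```

```bash
python3 -m jog '[-8,-9,3,1,85, -25,-29,11,3,85, -42,-48,18,6,85, -60,-69,26,8,85, -79,-91,35,11,85, -99,-114,43,13,85, -119,-136,52,16,85, -139,-159,61,19,85, -158,-182,70,22,85, -178,-205,78,24,85, -198,-227,87,27,85, -216,-248,95,29,85, -230,-264,101,31,85, -237,-272,104,32,85, -237,-272,104,32,85, -237,-272,104,32,85]'
python3 -c "
from h import *
calc(356,267.5,300,37)
wrist('w1')"
```

```text
clock: 1.43
eef_pos: [356.0, 269.5, 300.7]
tool_rot: [3.141, -0.001, 2.22]
force: [0.3, 0.3, 0.0]
width: 84.7
t1.43 pos [356.  269.5 300.7] jaw 37.2 q7 0.1 q1 -0.8 w 84.7 F [0.3 0.3 0. ] tilt 0.04
SHIFT [-1.6 -1.2  0.7] TURN 0.2
```

View pics/w1.png

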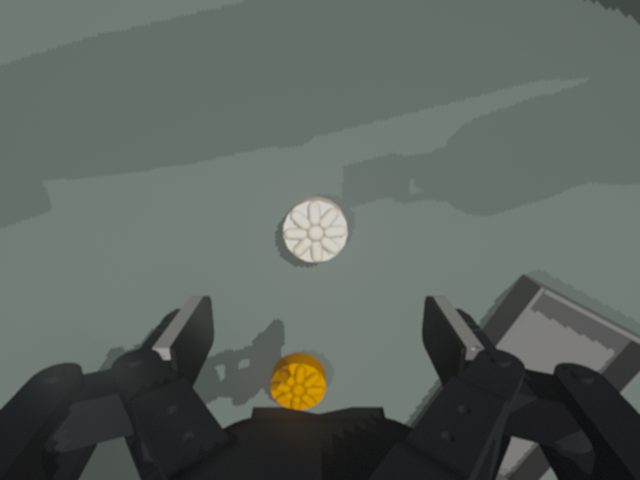

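The wrist view shows the gesso rosette at (316,230), the gilded rosette at (299,382) and a corner of the grey tray at right. I'll refine the positions from this.

```bash
python3 - <<'E'
from h import *
c=load('w1')
for name,s in(('wros',(316,230)),('gros',(299,382))):
    m=comp(c['p'],name,s);v,u=np.nonzero(m);d=c['d'][v,u];P=deproj(c,np.c_[u,v],d)[d>0]
    q=plane(c,np.c_[u,v].astype(float),16)
    t=P[P[:,2]>13];ce,r=cv2.minEnclosingCircle(t[:,:2].astype(np.float32))
    print(name,m.sum(),'cast16',q[:,:2].mean(0).round(1),'top circle',np.round(ce,1),round(r,1),'mean',t[:,:2].mean(0).round(1),np.percentile(P[:,2],[2,50,98]).round(1))
calc(356,267.5,174,37)
E
```

```text
wros 104810 cast16 [358.5 240. ] top circle [355.9 265.4] 23.9 mean [355.1 266.6] [-1.6 -0.2 17.1]
gros 2582 cast16 [424. 152.] top circle [393.1 200.5] 87.3 mean [424.6 150.9] [ 1.7 17.7 21.8]
t1.48 pos [355.8 270.3 300.9] jaw 37.3 q7 0.1 q1 -0.8 w 85.1 F [-0.8 -0.2 -0.6] tilt 0.08
SHIFT [ -2.4  -1.7 126.9] TURN 0.3
```

```bash
python3 -m jog '[-1,-1,15,0,80, -3,-2,40,0,80, -3,-2,70,0,80, -3,-2,95,0,80, -3,-2,112,0,80, -3,-2,120,0,80, -3,-2,124,0,80, -3,-2,126,0,80, -3,-2,126,0,70, -3,-2,126,0,40, -3,-2,126,0,40, -3,-2,126,0,40, -3,-2,126,0,40, -3,-2,126,0,40, -3,-2,126,0,40]'
python3 -c "
from h import *
calc(356,267.5,300,37)
wrist('w2')
from cell import get_image
p,d=get_image('side');cv2.imwrite('pics/s2.png',cv2.resize(p[220:420,300:560],None,fx=3,fy=3))
"
```

```text
clock: 2.73
eef_pos: [356.1, 266.2, 175.6]
tool_rot: [3.14, -0.003, 2.219]
force: [-2.4, 1.9, 7.3]
width: 45.1
t2.73 pos [356.1 266.2 175.6] jaw 37.1 q7 1.02 q1 -0.9 w 45.1 F [-2.4  1.9  7.3] tilt 0.18
SHIFT [   1.4    0.9 -124.4] TURN 0.1
```

View pics/w2.png

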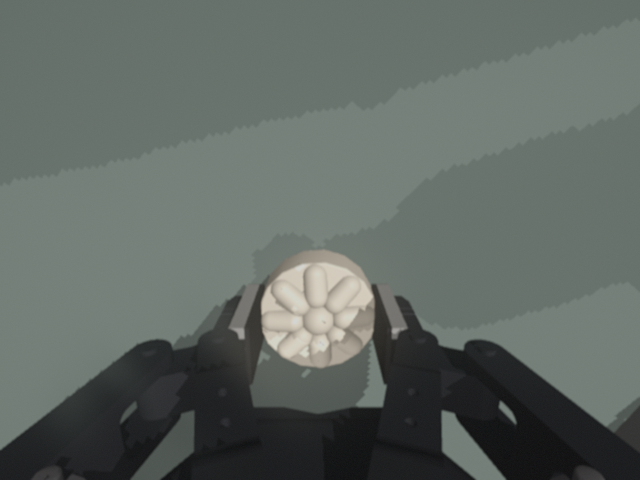

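View pics/s2.png

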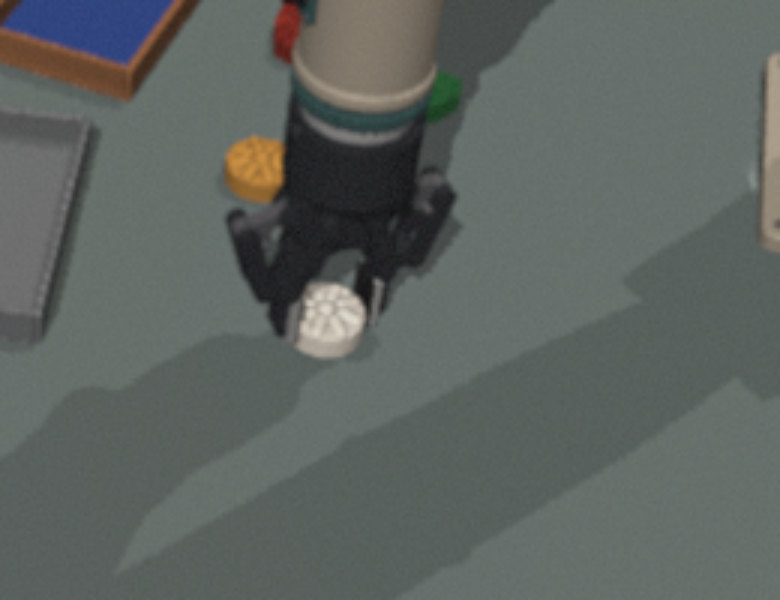

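Side and wrist views both show the gesso rosette (wrist pixel (317,310)) squarely between the pads, opening 45 mm. Now lift it and carry it to the grey tray.

```bash
python3 -m jog '[0,0,-5,0,40, 0,0,-15,0,40, 0,0,-32,0,40, 0,0,-50,0,40, 0,0,-62,0,40, 0,0,-65,0,40]'
python3 -c "
from h import *
calc(588.3,256,240,9.1)
"
```

```text
clock: 3.33
eef_pos: [356.6, 265.5, 241.6]
tool_rot: [3.139, 0.0, 2.219]
force: [0.5, -0.7, 0.1]
width: 45.2
t3.33 pos [356.6 265.5 241.6] jaw 37.1 q7 0.87 q1 -1.06 w 45.2 F [ 0.5 -0.7  0.1] tilt 0.17
SHIFT [-147.4  179.     2.1] TURN 28.0
```

```bash
python3 -m jog '[-5,6,0,1,40, -15,18,0,3,40, -30,36,0,6,40, -46,56,0,9,40, -63,76,0,12,40, -80,97,0,15,40, -97,118,0,18,40, -113,138,0,21,40, -128,156,0,24,40, -139,169,0,26,40, -145,176,0,28,40, -147,179,0,28,40, -147,179,2,28,40, -147,179,2,28,40, -147,179,2,28,40]'
python3 -c "
from h import *
wrist('w3');calc(588.3,256,180.5,9.1)
"
```

```text
clock: 4.58
eef_pos: [586.7, 256.4, 237.0]
tool_rot: [-3.14, -0.0, 1.731]
force: [0.6, -0.4, -0.6]
width: 44.8
t4.63 pos [586.8 256.5 237.3] jaw 9.2 q7 0.43 q1 -0.88 w 45.2 F [-0.1  0.3 -0.1] tilt 0.09
SHIFT [-0.8  1.5 56.8] TURN 0.1
```

View pics/w3.png

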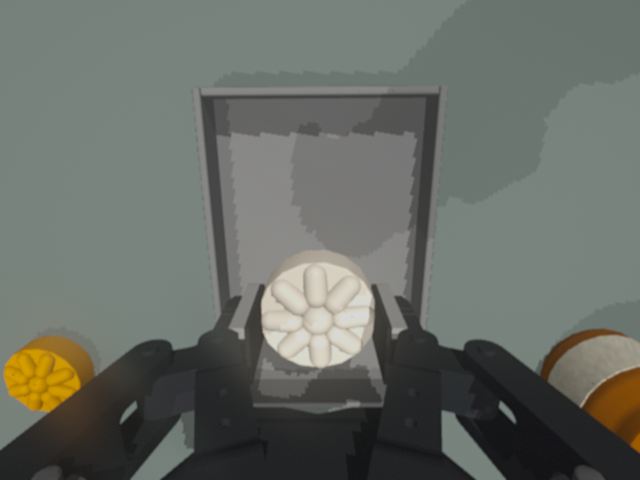

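The wrist view shows the rosette (317,315) over the grey tray, aligned with its walls (columns 200 to 445), and the jar at right (600,390). I'll check the jar clearance before lowering.

```bash
python3 - <<'E'
from h import *
c=load('scene')
for s in((423,255),(441,211),(423,270)): print(deproj(c,[s],[c['d'][s[1],s[0]]]).round(1))
c=load('side')
for s in((214,250),(197,182),(212,232)): print(deproj(c,[s],[c['d'][s[1],s[0]]]).round(1))
E
python3 -m jog '[0,1,6,0,40, 0,1,20,0,40, 0,1,36,0,40, -1,1,47,0,40, -1,1,51,0,40, -1,1,54,0,40, -1,1,55,0,40, -1,1,56,0,40, -1,1,56,0,40, -1,1,56,0,40]'
```

```text
[[785.5 179.8  65.8]]
[[807.3 189.9 182.9]]
[[793.  174.   30.5]]
[[763.8 230.6  45.1]]
[[802.9 196.8 177.6]]
[[779.3 204.8  67.9]]
clock: 5.47
eef_pos: [589.0, 255.5, 182.2]
tool_rot: [3.141, -0.0, 1.731]
force: [-0.2, -0.2, -0.1]
width: 44.8
```

```bash
python3 -m jog '[0,0,1,0,40, 0,0,1,0,40, 0,0,1.5,0,40, 0,0,2,0,40, 0,0,2,0,40, 0,0,2,0,40]'
python3 -m jog '[0,0,0.5,0,40, 0,0,0.5,0,40, 0,0,1,0,40, 0,0,1,0,40, 0,0,1,0,40]'
```

```text
clock: 5.97
eef_pos: [588.8, 255.5, 179.8]
tool_rot: [3.141, -0.0, 1.731]
force: [0.2, -0.9, 0.3]
width: 45.2
clock: 6.38
eef_pos: [588.8, 255.4, 179.7]
tool_rot: [3.141, -0.001, 1.731]
force: [-2.1, -0.3, 8.1]
width: 45.2
```

Contact is at the expected height (179.7 mm, 8 N). Release and rise.

```bash
python3 -m jog '[0,0,-0.5,0,50, 0,0,-0.5,0,60, 0,0,-0.5,0,64, 0,0,-0.5,0,64, 0,0,-0.5,0,64, 0,0,-1,0,64, 0,0,-10,0,64, 0,0,-30,0,64, 0,0,-60,0,64, 0,0,-90,0,64, 0,0,-110,0,64, 0,0,-120,0,64]'
python3 -c "
from h import *
wrist('w4');calc(426,150,280,19)
"
```

```text
clock: 7.38
eef_pos: [589.7, 255.2, 302.5]
tool_rot: [3.137, -0.001, 1.73]
force: [0.8, -0.4, -0.4]
width: 64.2
t7.43 pos [589.9 255.3 303. ] jaw 9.1 q7 0.38 q1 -0.9 w 63.9 F [0.3 0.5 2.3] tilt 0.33
SHIFT [ -78.  -178.7   21.8] TURN -9.9
```

View pics/w4.png

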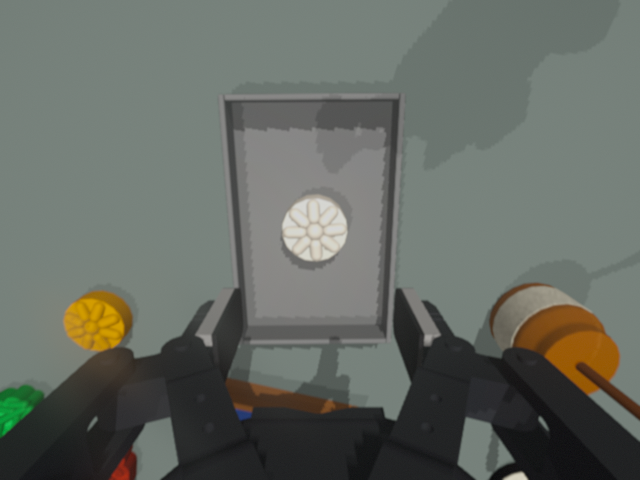

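The gesso rosette lies flat in mid-tray at (315,228). Next, the gilded rosette.

```bash
python3 -m jog '[-3,-7,1,-1,75, -10,-23,3,-1,80, -18,-42,5,-2,80, -27,-62,8,-3,80, -36,-83,10,-5,80, -45,-104,13,-6,80, -54,-124,15,-7,80, -62,-142,17,-8,80, -69,-158,19,-9,80, -75,-171,21,-10,80, -78,-178,22,-10,80, -78,-178,22,-10,80, -78,-178,22,-10,80]'
python3 - <<'E'
from h import *
c=wrist('w5')
m=comp(c['p'],'gros',(316,230));v,u=np.nonzero(m);d=c['d'][v,u];P=deproj(c,np.c_[u,v],d)[d>0]
t=P[P[:,2]>11];ce,r=cv2.minEnclosingCircle(t[:,:2].astype(np.float32))
print('circle',np.round(ce,1),round(r,1),'mean',t[:,:2].mean(0).round(1),np.percentile(P[:,2],[2,50,98]).round(1),'px',u.mean(),v.mean())
calc(ce[0],ce[1],176,19)
E
```

```text
clock: 8.52
eef_pos: [425.8, 150.4, 276.5]
tool_rot: [-3.142, -0.0, 1.905]
force: [1.2, 0.1, -0.8]
width: 80.4
circle [427.  146.8] 24.0 mean [426.4 148.7] [ 4.3 18.5 21.8] px 318.1949109414758 240.1557251908397
t8.57 pos [426.2 150.6 276.6] jaw 19.2 q7 0.83 q1 -0.86 w 80.4 F [ 0.3  0.4 -0.4] tilt 0.05
SHIFT [ -3.9  -0.7 100.6] TURN 0.2
```

View pics/w5.png

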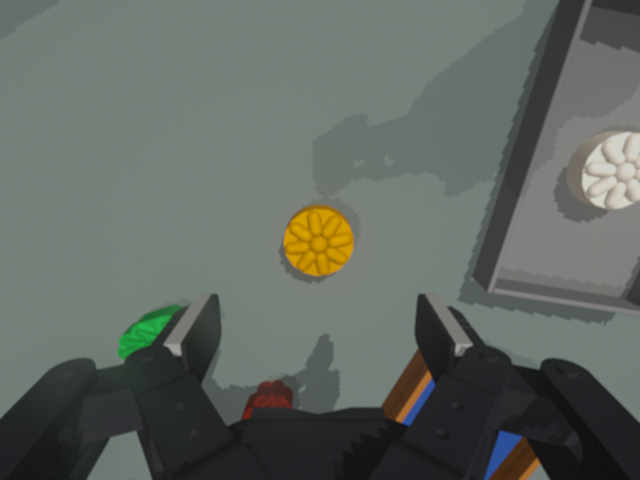

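The gilded rosette is centred at (318,241), nothing near it. Descend and grip.

```bash
python3 -m jog '[-1,0,12,0,80, -2,-1,35,0,80, -3,-1,62,0,80, -3,-1,82,0,80, -3,-1,92,0,80, -3,-1,97,0,80, -3,-1,99,0,80, -3,-1,100,0,80, -3,-1,100,0,60, -3,-1,100,0,40, -3,-1,100,0,40, -3,-1,100,0,40, -3,-1,100,0,40, -3,-1,100,0,40, -3,-1,100,0,40]'
python3 -m jog '[0,0,-5,0,40, 0,0,-15,0,40, 0,0,-32,0,40, 0,0,-50,0,40, 0,0,-62,0,40, 0,0,-65,0,40,0,0,-65,0,40]'
python3 - <<'E'
from h import *
a=np.radians(-6);X=np.array([np.cos(a),np.sin(a)]);Y=np.array([-X[1],X[0]])
t=np.array([584.5,3.3])+42*Y;print(t, np.array([584.5,3.3])-38*Y)
calc(*t,240,-6)
E
```

```text
clock: 9.82
eef_pos: [425.7, 147.1, 177.6]
tool_rot: [3.14, -0.0, 1.905]
force: [-1.5, -0.0, 6.5]
width: 44.9
clock: 10.4
eef_pos: [425.6, 147.4, 242.6]
tool_rot: [3.14, 0.0, 1.906]
force: [-0.1, 0.3, -1.0]
width: 45.0
[588.89019546  45.06991961] [580.5279184  -34.49183202]
t10.40 pos [425.6 147.4 242.6] jaw 19.2 q7 0.86 q1 -0.76 w 45.0 F [-0.1  0.3 -1. ] tilt 0.11
SHIFT [-150.4  120.5    2.8] TURN 25.2
```

```bash
python3 -m jog '[-5,4,0,1,40, -15,12,0,3,40, -30,24,0,6,40, -46,37,0,8,40, -63,51,0,11,40, -80,65,0,14,40, -97,78,0,17,40, -113,91,0,20,40, -128,103,0,22,40, -140,112,0,24,40, -147,118,0,25,40, -150,120,0,25,40, -150,120,0,25,40, -150,120,0,25,40]'
python3 -c "
from h import *
wrist('w6');calc(588.9,45.1,188,-6)
"
```

```text
clock: 11.57
eef_pos: [587.5, 44.7, 241.1]
tool_rot: [-3.14, -0.0, 1.469]
force: [0.5, 0.5, -0.4]
width: 44.9
t11.62 pos [587.4  45.1 241.3] jaw -5.8 q7 0.56 q1 -0.56 w 44.6 F [-0.1 -1.3 -0.7] tilt 0.11
SHIFT [ 0.1  1.6 53.3] TURN 0.2
```

View pics/w6.png

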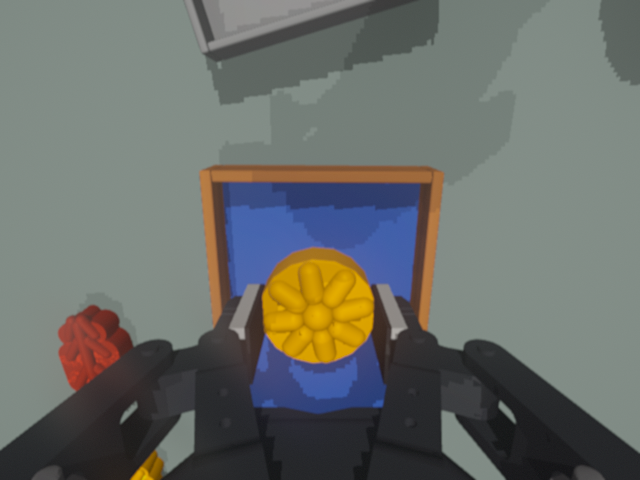

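The rosette (318,310) is over the left half of the felt tray, jaws square to the walls (columns 212 to 435). Lower it.

```bash
python3 -m jog '[0,1,6,0,40, 0,1,20,0,40, 0,1,36,0,40, 0,1,46,0,40, 0,1,50,0,40, 0,1,52,0,40, 0,1,53,0,40, 0,1,54,0,40, 0,1,54,0,40, 0,1,54,0,40]'
```

```text
clock: 12.45
eef_pos: [589.3, 44.5, 188.2]
tool_rot: [3.141, -0.0, 1.469]
force: [0.1, -0.1, 0.1]
width: 44.8
```

```bash
python3 -m jog '[0,0,1,0,40, 0,0,2,0,40, 0,0,2.5,0,40, 0,0,3,0,40, 0,0,3.5,0,40, 0,0,3.5,0,40]'
python3 -m jog '[0,0,0.5,0,40, 0,0,0.5,0,40, 0,0,1,0,40, 0,0,1,0,40]'
```

```text
clock: 12.95
eef_pos: [589.1, 44.5, 184.7]
tool_rot: [3.142, -0.001, 1.469]
force: [-0.9, 0.5, 3.9]
width: 45.0
clock: 13.28
eef_pos: [589.0, 44.4, 184.6]
tool_rot: [3.141, -0.001, 1.469]
force: [-3.5, 0.6, 12.1]
width: 44.8
```

```bash
python3 -m jog '[0,0,-1,0,50, 0,0,-1,0,60, 0,0,-1,0,64, 0,0,-1,0,64, 0,0,-1,0,64, 0,0,-1.5,0,64, 0,0,-10,0,64, 0,0,-30,0,64, 0,0,-60,0,64, 0,0,-90,0,64, 0,0,-105,0,64, 0,0,-110,0,64]'
python3 -c "
from h import *
wrist('w7');calc(426,-127,290,-35)
"
```

```text
clock: 14.28
eef_pos: [590.0, 44.1, 296.6]
tool_rot: [3.136, -0.001, 1.469]
force: [0.4, -0.5, 0.9]
width: 63.9
t14.33 pos [589.7  44.4 295.9] jaw -5.8 q7 0.5 q1 -0.59 w 64.0 F [ 0.3  0.6 -0.1] tilt 0.24
SHIFT [-187.1 -145.4    5.1] TURN 29.2
```

View pics/w7.png

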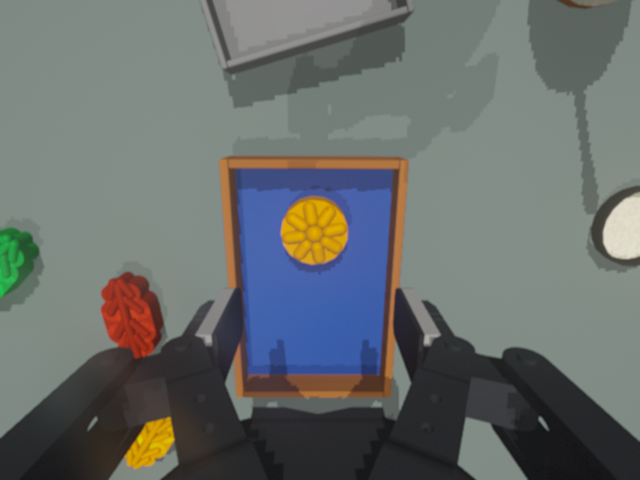

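The gilded rosette (315,231) lies flat in the upper half of the felt tray, with clear room for the leaf below. Move over the gilded leaf.

```bash
python3 -m jog '[-6,-5,0,1,75, -20,-16,0,3,80, -38,-30,1,6,80, -57,-45,2,9,80, -77,-60,2,12,80, -97,-75,3,15,80, -117,-91,3,18,80, -136,-106,4,21,80, -153,-119,4,24,80, -168,-131,5,26,80, -179,-139,5,28,80, -185,-144,5,29,80, -187,-145,5,29,80, -187,-145,5,29,80, -187,-145,5,29,80]'
cat >> h.py <<'E'
def leaf(c,name,seed):
    m=comp(c['p'],name,seed).astype(np.uint8)
    v,u=np.nonzero(m);d=c['d'][v,u];P=deproj(c,np.c_[u,v],d)[d>0]
    t=P[P[:,2]>10][:,:2];r=cv2.minAreaRect(t.astype(np.float32));mm=t.mean(0)
    w,V=np.linalg.eigh(np.cov((t-mm).T));ax=V[:,1];an=np.degrees(np.arctan2(ax[1],ax[0]))%180
    print('rect',np.round(r[0],1),np.round(r[1],1),round(r[2],1),'mean',mm.round(1),'axis',an.round(1),'z',np.percentile(P[:,2],[2,50,98]).round(1),'px',u.mean().round(),v.mean().round())
    q=(t-r[0])@np.c_[ax,[-ax[1],ax[0]]]
    for x0 in(-10,-5,0,5,10):
        k=abs(q[:,0]-x0)<2.5;print('  side',x0,np.percentile(q[k,1],[0.5,99.5]).round(1))
    return r[0],an
E
python3 - <<'E'
from h import *
c=wrist('w8');ce,an=leaf(c,'gleaf',(316,230))
calc(*ce,177,an-90)
E
```

```text
clock: 15.58
eef_pos: [426.4, -126.2, 288.0]
tool_rot: [-3.141, -0.0, 0.964]
force: [0.4, 0.2, 0.9]
width: 80.3
rect [ 426.4 -128.9] [71.9 38. ] 52.0 mean [ 427.  -128.1] axis 52.3 z [ 4.4 16.8 20.3] px 319.0 234.0
  side -10 [-18.9  18.7]
  side -5 [-18.7  18.9]
  side 0 [-18.9  18.9]
  side 5 [-18.6  18.4]
  side 10 [-18.9  18.6]
t15.63 pos [ 426.5 -126.   288. ] jaw -34.7 q7 0.62 q1 -0.33 w 80.1 F [ 0.2  0.4 -0.4] tilt 0.03
SHIFT [ -2.5   1.6 111. ] TURN 3.0
```

View pics/w8.png

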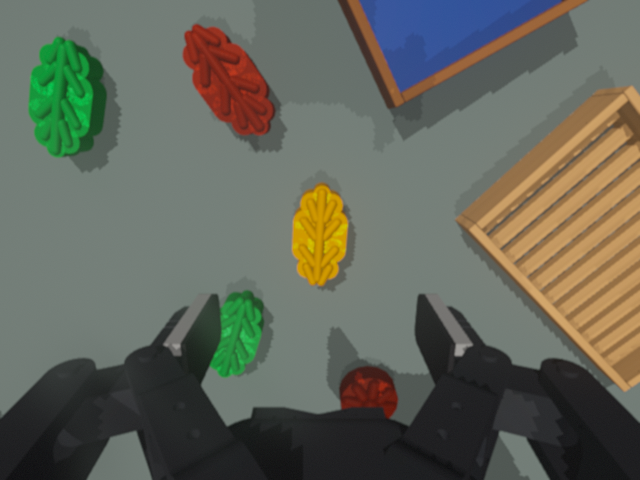

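The gilded leaf is at (320,235), measuring 71.9 × 38.0 mm on axis 52°; the green decoys are clear of both fingers. I'll grip it, reading the bole leaf from the same picture.

```bash
python3 -m jog '[-1,1,12,1,75, -2,1.5,36,2,70, -2.5,1.5,66,3,65, -2.5,1.5,90,3,65, -2.5,1.5,102,3,65, -2.5,1.5,107,3,65, -2.5,1.5,110,3,65, -2.5,1.5,111,3,65, -2.5,1.5,111,3,50, -2.5,1.5,111,3,30, -2.5,1.5,111,3,30, -2.5,1.5,111,3,30, -2.5,1.5,111,3,30, -2.5,1.5,111,3,30, -2.5,1.5,111,3,30]'
python3 - <<'E'
from h import *
c=load('w8');leaf(c,'bleaf',(228,80));
calc(426,-129,242,None)
E
```

```text
clock: 16.88
eef_pos: [425.8, -129.4, 177.9]
tool_rot: [3.14, -0.0, 0.911]
force: [-0.6, -0.8, 5.4]
width: 36.7
rect [437.3 -14.8] [72. 38.] 89.8 mean [437.8 -13.7] axis 90.1 z [13.8 16.8 20.2] px 228.0 80.0
  side -10 [-18.8  18.7]
  side -5 [-18.8  18.6]
  side 0 [-18.9  18.6]
  side 5 [-18.9  18.6]
  side 10 [-18.7  18.6]
t16.88 pos [ 425.8 -129.4  177.9] jaw -37.8 q7 0.66 q1 0.02 w 36.7 F [-0.6 -0.8  5.4] tilt 0.07
SHIFT [  0.5  -0.1 -64.1] TURN None
```

```bash
python3 -m jog '[0,0,-5,0,30, 0,0,-15,0,30, 0,0,-32,0,30, 0,0,-50,0,30, 0,0,-62,0,30, 0,0,-65,0,30,0,0,-65,0,30]'
python3 -c "
from h import *
calc(580.5,-34.5,242,84)
"
```

```text
clock: 17.47
eef_pos: [425.9, -129.3, 243.0]
tool_rot: [3.14, -0.0, 0.911]
force: [-0.2, -0.2, -1.9]
width: 36.3
t17.47 pos [ 425.9 -129.3  243. ] jaw -37.8 q7 0.5 q1 -0.13 w 36.3 F [-0.2 -0.2 -1.9] tilt 0.1
SHIFT [169.6  64.1   1.2] TURN 58.2
```

```bash
python3 -m jog '[5,2,0,2,30, 15,6,0,6,30, 29,11,0,11,30, 45,17,0,16,30, 62,23,0,21,30, 79,30,0,27,30, 96,36,0,33,30, 113,43,0,39,30, 129,49,0,44,30, 144,54,0,49,30, 156,59,0,53,30, 165,62,0,56,30, 169,64,0,58,30, 170,64,0,58,30, 170,64,0,58,30, 170,64,0,58,30]'
python3 -c "
from h import *
wrist('w9');calc(580.5,-34.5,188,84)
"
```

```text
clock: 18.8
eef_pos: [579.8, -34.9, 241.6]
tool_rot: [3.142, 0.001, -0.102]
force: [0.0, 0.0, -1.8]
width: 36.0
t18.85 pos [579.9 -35.  241.8] jaw -95.9 q7 -0.74 q1 -0.5 w 36.5 F [ 0.3 -0.7 -0.8] tilt 0.06
SHIFT [ 0.6 -0.6 53.8] TURN 0.1
```

View pics/w9.png

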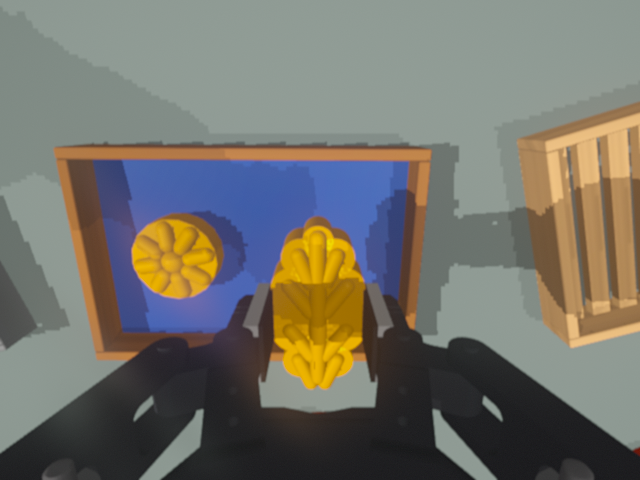

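The leaf (318,310) hangs over the free half of the felt tray, parallel to its short walls, with the rosette clear at (175,257). Lower it.

```bash
python3 -m jog '[0,-0.5,6,0,30, 0.5,-0.5,20,0,30, 0.5,-0.5,36,0,30, 0.5,-0.5,46,0,30, 0.5,-0.5,50,0,30, 0.5,-0.5,52,0,30, 0.5,-0.5,53,0,30, 0.5,-0.5,54,0,30, 0.5,-0.5,54,0,30, 0.5,-0.5,54,0,30]'
python3 -m jog '[0,0,1,0,30, 0,0,2,0,30, 0,0,2.5,0,30, 0,0,3,0,30, 0,0,3.5,0,30, 0,0,3.5,0,30]'
```

```text
clock: 19.68
eef_pos: [581.1, -34.2, 188.6]
tool_rot: [3.142, -0.001, -0.102]
force: [0.5, 0.8, -0.7]
width: 35.9
clock: 20.18
eef_pos: [580.9, -34.2, 184.9]
tool_rot: [-3.141, -0.0, -0.102]
force: [-0.4, -0.1, 3.0]
width: 36.5
```

```bash
python3 -m jog '[0,0,0.5,0,30, 0,0,0.7,0,30, 0,0,0.7,0,30]'
python3 -m jog '[0,0,-0.5,0,40, 0,0,-0.5,0,48, 0,0,-0.5,0,50, 0,0,-0.5,0,50, 0,0,-0.5,0,50, 0,0,-1,0,50, 0,0,-10,0,50, 0,0,-30,0,50, 0,0,-60,0,50, 0,0,-90,0,50, 0,0,-105,0,50, 0,0,-110,0,50]'
python3 -c "
from h import *
wrist('w10');calc(437.3,-14.3,280,0.1)
"
```

```text
clock: 20.43
eef_pos: [580.9, -34.3, 184.9]
tool_rot: [-3.141, -0.0, -0.102]
force: [-2.0, 2.4, 8.4]
width: 36.6
clock: 21.43
eef_pos: [581.7, -34.7, 297.1]
tool_rot: [3.142, -0.005, -0.102]
force: [1.1, -0.2, 0.0]
width: 50.0
t21.48 pos [581.5 -34.4 296.3] jaw -95.8 q7 -0.85 q1 -0.51 w 49.8 F [0.1 0.8 0.8] tilt 0.21
SHIFT [-145.5   -5.3   15.8] TURN 84.1
```

View pics/w10.png

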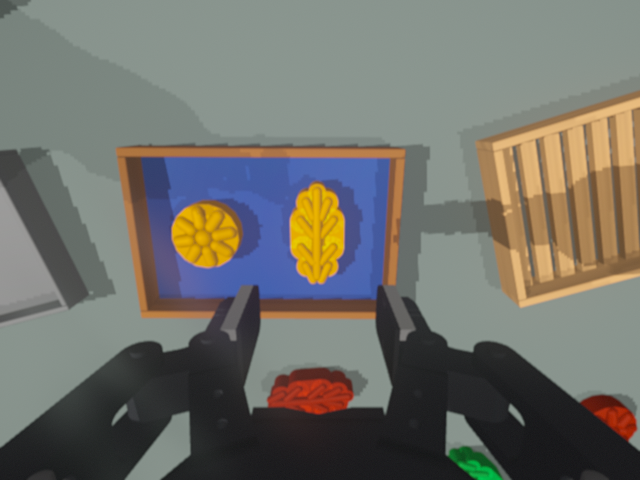

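Both gilded pieces lie flat, well apart (rosette (207,235), leaf (317,234)). Now the bole leaf, turning −96° to keep the wrist mid-range.

```bash
python3 -m jog '[-3,0,0,-2,55, -11,0,1,-7,60, -21,-1,2,-13,65, -31,-1,3,-19,70, -41,-2,5,-25,75, -51,-2,6,-31,80, -61,-2,7,-37,80, -71,-3,8,-43,80, -81,-3,9,-49,80, -91,-3,10,-55,80, -101,-4,11,-61,80, -111,-4,12,-67,80, -121,-5,13,-74,80, -130,-5,14,-81,80, -138,-5,15,-87,80, -143,-5,16,-92,80, -145,-5,16,-95,80, -145,-5,16,-96,80, -145,-5,16,-96,80, -145,-5,16,-96,80]'
python3 - <<'E'
from h import *
c=wrist('w11');ce,an=leaf(c,'bleaf',(316,230))
calc(*ce,177,an-90)
E
```

```text
clock: 23.15
eef_pos: [437.3, -14.4, 277.6]
tool_rot: [-3.141, 0.0, 1.572]
force: [0.3, 0.7, 1.5]
width: 80.1
rect [437.3 -14.3] [72.8 37.4] 89.2 mean [437.2 -12.4] axis 89.6 z [14.1 17.1 20.3] px 317.0 234.0
  side -10 [-18.1  18.7]
  side -5 [-18.6  18.6]
  side 0 [-18.4  18.6]
  side 5 [-18.2  18.5]
  side 10 [-18.1  18.4]
t23.20 pos [437.4 -14.4 277.6] jaw 0.1 q7 0.55 q1 -0.31 w 80.1 F [-0.2  0.3  0.7] tilt 0.03
SHIFT [1.000e-01 0.000e+00 1.006e+02] TURN 0.5
```

View pics/w11.png

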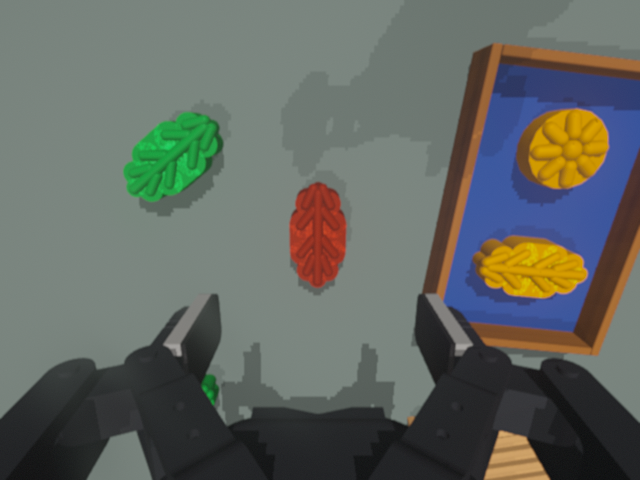

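The bole leaf is at (318,234), aligned and clear of neighbours. Descend, grip, lift.

```bash
python3 -m jog '[0,0,12,0,75, 0,0,34,0,70, 0,0,60,0,65, 0,0,82,0,65, 0,0,92,0,65, 0,0,97,0,65, 0,0,99,0,65, 0,0,100,0,65, 0,0,100,0,50, 0,0,100,0,30, 0,0,100,0,30, 0,0,100,0,30, 0,0,100,0,30, 0,0,100,0,30, 0,0,100,0,30]'
python3 -m jog '[0,0,-5,0,30, 0,0,-15,0,30, 0,0,-32,0,30, 0,0,-50,0,30, 0,0,-62,0,30, 0,0,-65,0,30,0,0,-65,0,30]'
python3 - <<'E'
from h import *
a=np.radians(11.3);X=np.array([np.cos(a),np.sin(a)]);Y=np.array([-X[1],X[0]]);C=np.array([590.7,-255.1])
print(C+38*Y,C-42*Y)
calc(*(C+38*Y),242,-78.7)
E
```

```text
clock: 24.45
eef_pos: [438.0, -14.5, 179.3]
tool_rot: [3.141, -0.001, 1.573]
force: [-0.2, 0.8, 7.0]
width: 36.4
clock: 25.03
eef_pos: [438.2, -14.2, 244.3]
tool_rot: [3.141, -0.0, 1.574]
force: [-0.5, -0.0, -0.9]
width: 36.5
[ 583.25404652 -217.83664298] [ 598.92973806 -296.28581566]
t25.03 pos [438.2 -14.2 244.3] jaw 0.2 q7 0.91 q1 -0.39 w 36.5 F [-0.5 -0.  -0.9] tilt 0.06
SHIFT [-204.1  144.4    2.5] TURN 78.9
```

```bash
python3 -m jog '[-4,3,0,2,30, -12,9,0,6,30, -24,17,0,11,30, -38,27,0,16,30, -54,38,0,22,30, -70,50,0,28,30, -87,61,0,34,30, -104,73,0,40,30, -121,85,0,46,30, -138,97,0,52,30, -154,109,0,58,30, -170,120,0,64,30, -184,130,0,70,30, -194,137,0,74,30, -201,142,0,77,30, -204,144,0,79,30, -204,144,0,79,30, -204,144,0,79,30]'
python3 -c "
from h import *
wrist('w12');calc(583.3,-217.8,194,-78.7)
"
```

```text
clock: 26.53
eef_pos: [582.0, -218.4, 242.0]
tool_rot: [-3.14, 0.003, 0.194]
force: [-0.9, -0.3, -0.6]
width: 36.1
t26.58 pos [ 582.  -218.1  242.3] jaw -78.9 q7 -0.19 q1 -0.2 w 36.2 F [-0.7  1.1  0.1] tilt 0.15
SHIFT [ 1.4  0.1 48.3] TURN -0.2
```

View pics/w12.png

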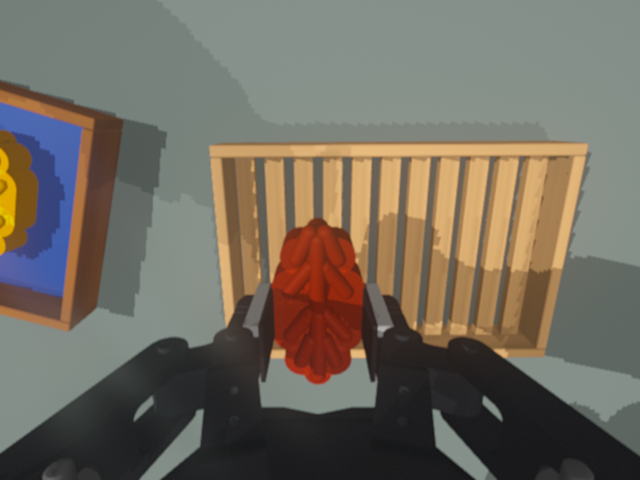

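The leaf (318,300) hangs over the left part of the rack, parallel to the slats, with room for the fingers on both sides. Lower it.

```bash
python3 -m jog '[1,0,6,0,30, 1,0,18,0,30, 1,0,32,0,30, 1,0,41,0,30, 1,0,45,0,30, 1,0,47,0,30, 1,0,48,0,30, 1,0,48,0,30, 1,0,48,0,30, 1,0,48,0,30]'
python3 -m jog '[0,0,0.5,0,30, 0,0,1,0,30, 0,0,1.5,0,30, 0,0,2,0,30, 0,0,2.5,0,30, 0,0,3,0,30, 0,0,3,0,30]'
```

```text
clock: 27.42
eef_pos: [583.5, -218.0, 195.8]
tool_rot: [3.141, 0.0, 0.195]
force: [-0.2, -0.4, -1.0]
width: 35.9
clock: 28.0
eef_pos: [583.3, -217.9, 192.2]
tool_rot: [-3.141, 0.001, 0.195]
force: [-0.1, 1.4, -0.2]
width: 36.4
```

```bash
python3 -m jog '[0,0,0.5,0,30, 0,0,1,0,30, 0,0,1.3,0,30, 0,0,1.3,0,30]'
```

```text
clock: 28.33
eef_pos: [583.3, -218.0, 191.4]
tool_rot: [-3.141, 0.001, 0.195]
force: [-1.4, 1.2, 3.8]
width: 35.9
```

```bash
python3 -m jog '[0,0,0,0,40, 0,0,0,0,48, 0,0,0,0,50, 0,0,0,0,50, 0,0,0,0,50, 0,0,-1,0,50, 0,0,-10,0,50, 0,0,-30,0,50, 0,0,-60,0,50, 0,0,-85,0,50, 0,0,-100,0,50, 0,0,-105,0,50]'
python3 -c "
from h import *
wrist('w13');calc(379.5,-266,280,-35)
"
```

```text
clock: 29.33
eef_pos: [584.0, -218.6, 299.2]
tool_rot: [3.139, -0.003, 0.195]
force: [-0.2, -0.4, -0.1]
width: 50.0
t29.38 pos [ 583.9 -218.3  298.4] jaw -78.8 q7 -0.27 q1 -0.21 w 49.8 F [-0.   0.1  0.1] tilt 0.15
SHIFT [-209.8    7.2   18. ] TURN -43.8
```

View pics/w13.png

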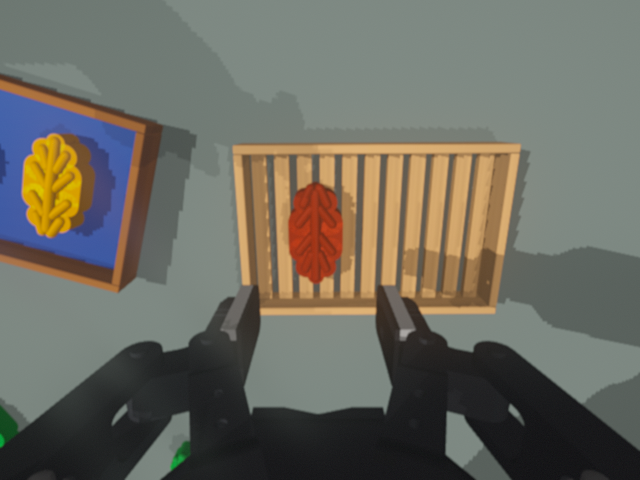

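The bole leaf (316,232) lies flat on the slats. Last is the bole rosette.

```bash
python3 -m jog '[-4,0,0,-1,55, -14,0,1,-3,60, -29,1,2,-6,65, -47,2,4,-10,70, -66,2,6,-14,75, -85,3,8,-18,80, -104,4,9,-22,80, -123,4,11,-26,80, -142,5,13,-30,80, -160,6,14,-34,80, -177,6,16,-37,80, -192,7,17,-40,80, -203,7,18,-42,80, -209,7,18,-44,80, -210,7,18,-44,80, -210,7,18,-44,80]'
python3 - <<'E'
from h import *
c=wrist('w14')
m=comp(c['p'],'bros',(316,235));v,u=np.nonzero(m);d=c['d'][v,u];P=deproj(c,np.c_[u,v],d)[d>0]
t=P[P[:,2]>11];ce,r=cv2.minEnclosingCircle(t[:,:2].astype(np.float32))
print('circle',np.round(ce,1),round(r,1),'mean',t[:,:2].mean(0).round(1),np.percentile(P[:,2],[2,50,98]).round(1),'px',u.mean(),v.mean())
calc(ce[0],ce[1],176,-35)
E
```

```text
clock: 30.72
eef_pos: [378.1, -265.0, 277.4]
tool_rot: [-3.139, 0.0, 0.961]
force: [0.0, -0.3, 0.4]
width: 80.2
circle [ 379.5 -268.5] 23.6 mean [ 380.5 -267.1] [ 7.8 18.6 21.6] px 322.3688806562583 238.3217782482138
t30.77 pos [ 378.8 -265.   277.5] jaw -34.9 q7 0.8 q1 0.09 w 79.9 F [ 0.6  0.5 -0.2] tilt 0.13
SHIFT [ -2.4   2.8 101.5] TURN 0.1
```

View pics/w14.png

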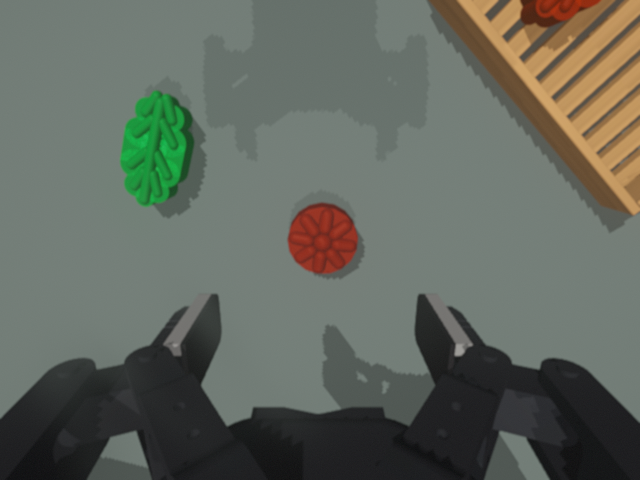

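The bole rosette is at (323,239), clear all round. Grip and lift.

```bash
python3 -m jog '[-1,1,12,0,80, -2,3,34,0,80, -2,3,60,0,80, -2,3,82,0,80, -2,3,92,0,80, -2,3,97,0,80, -2,3,99,0,80, -2,3,101,0,80, -2,3,101,0,60, -2,3,101,0,40, -2,3,101,0,40, -2,3,101,0,40, -2,3,101,0,40, -2,3,101,0,40, -2,3,101,0,40]'
python3 -m jog '[0,0,-5,0,40, 0,0,-15,0,40, 0,0,-32,0,40, 0,0,-50,0,40, 0,0,-62,0,40, 0,0,-65,0,40,0,0,-65,0,40]'
python3 -c "
from h import *
calc(598.9,-296.3,242,11.3)"
```

```text
clock: 32.02
eef_pos: [380.2, -268.8, 178.3]
tool_rot: [3.141, 0.0, 0.963]
force: [-1.2, 1.3, 7.8]
width: 44.5
clock: 32.6
eef_pos: [380.5, -268.7, 243.1]
tool_rot: [3.14, 0.001, 0.963]
force: [-0.2, -0.2, -0.7]
width: 44.8
t32.60 pos [ 380.5 -268.7  243.1] jaw -34.8 q7 0.85 q1 0.17 w 44.8 F [-0.2 -0.2 -0.7] tilt 0.08
SHIFT [102.  195.1   1.3] TURN -46.1
```

```bash
python3 -m jog '[3,6,0,-1,40, 10,18,0,-4,40, 19,36,0,-8,40, 30,57,0,-13,40, 41,79,0,-18,40, 53,101,0,-23,40, 64,123,0,-28,40, 75,144,0,-33,40, 85,163,0,-38,40, 94,179,0,-42,40, 99,190,0,-45,40, 102,195,0,-46,40, 102,195,0,-46,40, 102,195,0,-46,40]'
python3 -c "
from h import *
wrist('w15');calc(598.9,-296.3,194,11.3)"
```

```text
clock: 33.77
eef_pos: [597.7, -296.3, 241.0]
tool_rot: [-3.139, -0.002, 1.764]
force: [0.2, 0.5, -1.6]
width: 44.7
t33.82 pos [ 597.3 -296.4  241.2] jaw 11.1 q7 1.08 q1 0.14 w 44.9 F [-1.1 -1.2 -0.9] tilt 0.18
SHIFT [-0.2  1.7 47.2] TURN -0.2
```

View pics/w15.png

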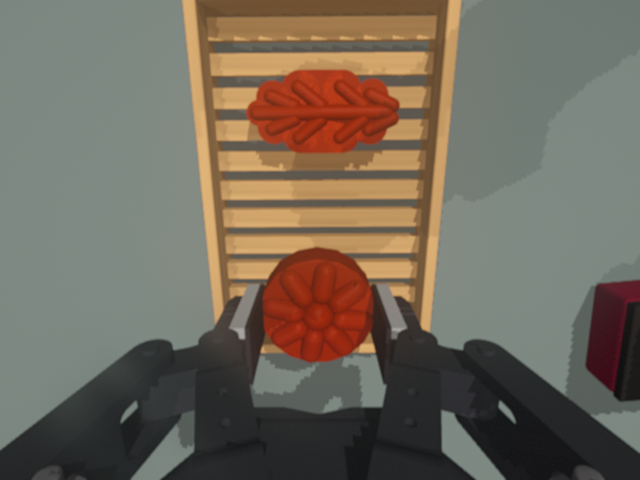

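The rosette (318,310) is over the free end of the rack, and the leaf (323,110) is well away. Lower it, expecting contact near 190.3 mm.

```bash
python3 -m jog '[0,1,6,0,40, 0,1,18,0,40, 0,1,32,0,40, 0,1,41,0,40, 0,1,45,0,40, 0,1,47,0,40, 0,1,48,0,40, 0,1,48,0,40, 0,1,48,0,40, 0,1,48,0,40]'
python3 -m jog '[0,0,0.5,0,40, 0,0,1,0,40, 0,0,1.5,0,40, 0,0,2,0,40, 0,0,2.5,0,40, 0,0,3,0,40, 0,0,3,0,40]'
```

```text
clock: 34.65
eef_pos: [599.5, -296.4, 194.6]
tool_rot: [-3.141, 0.0, 1.765]
force: [0.5, -0.5, -0.1]
width: 44.7
clock: 35.23
eef_pos: [599.3, -296.2, 190.8]
tool_rot: [-3.14, -0.0, 1.765]
force: [-0.2, 0.5, -0.9]
width: 44.9
```

```bash
python3 -m jog '[0,0,0.5,0,40, 0,0,1,0,40, 0,0,1,0,40, 0,0,1,0,40]'
```

```text
clock: 35.57
eef_pos: [599.3, -296.3, 190.4]
tool_rot: [-3.141, -0.0, 1.765]
force: [-1.5, 1.2, 2.7]
width: 44.6
```

Contact at 190.4 mm as predicted. Release, rise, and check everything.

```bash
python3 -m jog '[0,0,0,0,50, 0,0,0,0,60, 0,0,0,0,64, 0,0,0,0,64, 0,0,0,0,64, 0,0,-1,0,64, 0,0,-10,0,64, 0,0,-30,0,64, 0,0,-60,0,64, 0,0,-90,0,64, 0,0,-120,0,64, 0,0,-150,0,64, 0,0,-165,0,64, 0,0,-170,0,64, 0,0,-170,0,64]'
python3 - <<'E'
from h import *
from cell import *
wrist('w16');calc(598.9,-296.3,194,11.3)
for n in('scene','side'):
    p,d=get_image(n);cv2.imwrite(f'pics/{n}F.png',p)
    c=camera_params(n);np.savez(n+'F0.npz',p=p,d=d,**{k:np.array(v) for k,v in c.items()})
E
```

```text
clock: 36.82
eef_pos: [599.7, -296.5, 361.9]
tool_rot: [3.14, 0.001, 1.766]
force: [0.2, -0.2, -0.0]
width: 64.0
t36.87 pos [ 599.3 -296.1  360.2] jaw 11.2 q7 1.01 q1 0.1 w 64.1 F [-0.3 -0.6 -0.3] tilt 0.04
SHIFT [ -0.2  -0.4 166.2] TURN -0.1
```

View pics/w16.png

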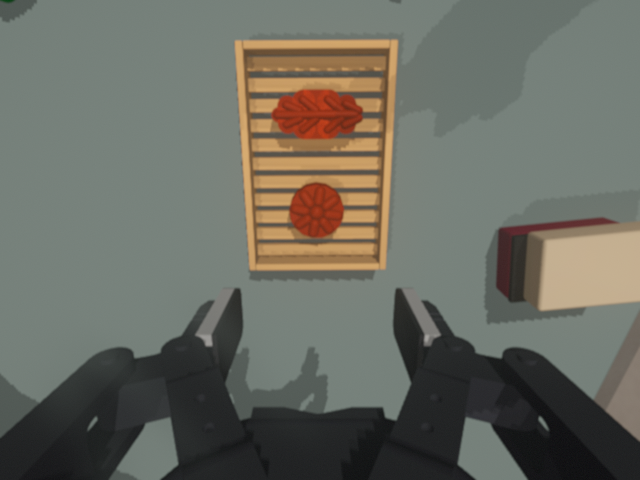

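View pics/sideF.png

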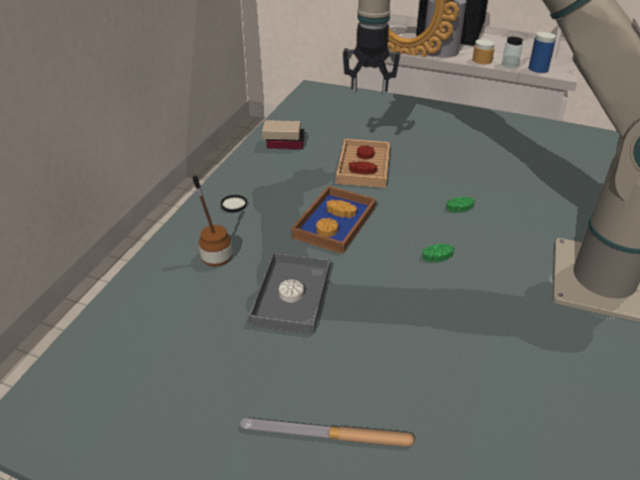

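View pics/sceneF.png

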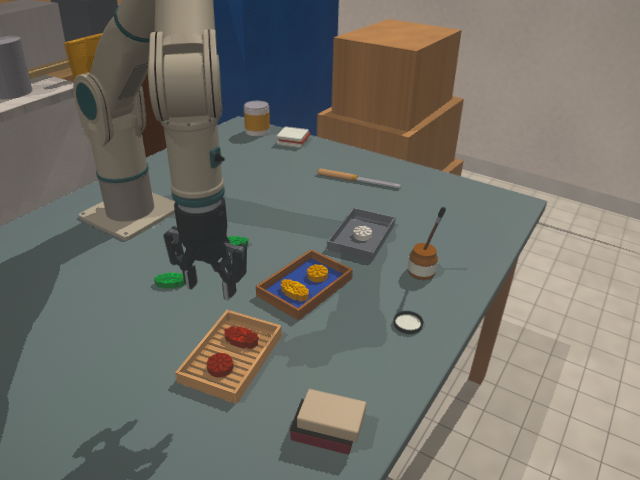

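All five sit in their trays: bole leaf (318,114) and rosette (317,210) in the wrist view, gilded (341,208)/(326,226) and gesso (291,290) in the side view. The jar and knife look unchanged. One numeric check before handing in.

```bash
python3 - <<'E'
from h import *
T={'felt':((584.5,3.3),-6),'rack':((590.7,-255.1),11.3),'grey':((588.3,256),9.1)}
J=[('gros','sideF',(326,226),'felt'),('gleaf','sideF',(341,208),'felt'),('wros','sideF',(291,290),'grey'),('bros','w16',(317,215),'rack'),('bleaf','w16',(318,114),'rack'),('gros','w10',(207,235),'felt'),('gleaf','w10',(317,234),'felt'),('wros','w4',(315,228),'grey')]
for n,f,s,t in J:
    c=load(f);v,u=np.mgrid[0:480,0:640];rgb=c['p']
    h=cv2.cvtColor(rgb,cv2.COLOR_BGR2HSV).astype(int);H=np.where(h[...,0]>170,h[...,0]-180,h[...,0])
    m=(h[...,2]>150)&(h[...,1]<60) if n[0]=='w' else ((H>=18)&(H<=35)&(h[...,1]>170) if n[0]=='g' else (H<=7)&(h[...,1]>150))
    m&=np.hypot(u-s[0],v-s[1])<(60 if f[0]=='w' else 18)
    _,l=cv2.connectedComponents(m.astype(np.uint8));b=np.bincount(l[l>0]).argmax();m=l==b
    d=c['d'][m];P=deproj(c,np.c_[u[m],v[m]],d)
    C,a=T[t];a=np.radians(a);q=(P[:,:2]-C)@np.array([[np.cos(a),-np.sin(a)],[np.sin(a),np.cos(a)]])
    top=P[:,2]>np.percentile(P[:,2],98)-9; q=q[top];zz=P[top]
    A=np.c_[zz[:,:2]-zz[:,:2].mean(0),np.ones(len(zz))];k=np.linalg.lstsq(A,zz[:,2],rcond=None)[0]
    print(n,f,'in',t,'x',q[:,0].min().round(),q[:,0].max().round(),'y',q[:,1].min().round(),q[:,1].max().round(),'ztop',np.percentile(P[:,2],98).round(1),'tilt',np.hypot(*k[:2]).round(3))
for n,b in(('scene',[(395,200,450,290),(315,165,402,192)]),('side',[(185,170,235,270),(238,412,416,448)])):
    x,y=load(n)['p'].astype(int),load(n+'F')['p'].astype(int)
    print(n,[int((abs(x-y)[r[1]:r[3],r[0]:r[2]].max(2)>40).sum()) for r in b])
E
```

```text
gros sideF in felt x -20.0 -17.0 y 54.0 60.0 ztop 16.5 tilt 1.395
gleaf sideF in felt x -26.0 -23.0 y -29.0 -24.0 ztop 13.0 tilt 0.724
wros sideF in grey x -194.0 23.0 y -24.0 767.0 ztop 27.4 tilt 0.879
bros w16 in rack x -23.0 23.0 y -65.0 31.0 ztop 33.8 tilt 0.195
bleaf w16 in rack x -35.0 36.0 y 20.0 55.0 ztop 32.1 tilt 0.072
gros w10 in felt x -22.0 76.0 y -39.0 64.0 ztop 28.9 tilt 0.492
gleaf w10 in felt x -34.0 76.0 y -57.0 -20.0 ztop 27.4 tilt 0.168
wros w4 in grey x -23.0 24.0 y -26.0 73.0 ztop 26.0 tilt 0.57
scene [0, 0]
side [0, 0]
```

Top heights match (29/27/26/34/32 mm expected) and the jar and knife pixels are unchanged. The tilt fits are spoiled by stray mixed pixels, so I'll redo them on a restricted set.

```bash
python3 - <<'E'
from h import *
T={'felt':((584.5,3.3),-6),'rack':((590.7,-255.1),11.3),'grey':((588.3,256),9.1)}
J=[('gros','w10','felt',(0,42),29,20),('gleaf','w10','felt',(0,-38),27,15),('wros','w4','grey',(0,0),26,20),('bros','w16','rack',(0,-42),34,20),('bleaf','w16','rack',(0,38),32,15),
('gros','sideF','felt',(0,42),29,20),('gleaf','sideF','felt',(0,-38),27,15),('wros','sideF','grey',(0,0),26,20)]
for n,f,t,xy,z,R in J:
    c=load(f);v,u=np.mgrid[0:480,0:640];k=c['d']>0
    P=deproj(c,np.c_[u[k],v[k]],c['d'][k]);C,a=T[t];a=np.radians(a)
    q=(P[:,:2]-C)@np.array([[np.cos(a),-np.sin(a)],[np.sin(a),np.cos(a)]])
    w=(abs(q[:,0])<50)&(abs(q[:,1]-xy[1])<32)&(P[:,2]>z-9)&(P[:,2]<z+4)
    e=q[w];ce=cv2.minAreaRect(e.astype(np.float32));i=w&(np.hypot(*(q-ce[0]).T)<R)&(P[:,2]>z-7)
    A=np.c_[q[i]-ce[0],np.ones(i.sum())];s=np.linalg.lstsq(A,P[i,2],rcond=None)[0]
    print(n,f,t,'centre',np.round(ce[0],1),'size',np.round(ce[1],1),'tilt',s[:2].round(3),'z',s[2].round(1),i.sum())
E
```

```text
gros w10 felt centre [ 0.5 40.5] size [47.6 47.5] tilt [-0.013  0.008] z 26.1 2412
gleaf w10 felt centre [  1.4 -38.2] size [72.9 37.6] tilt [ 0.022 -0.001] z 24.6 1377
wros w4 grey centre [ 0.3 -1.9] size [47.2 46.6] tilt [ 0.001 -0.012] z 23.1 2286
bros w16 rack centre [  0.1 -43.1] size [47.  46.9] tilt [ 0.001 -0.011] z 31.1 1647
bleaf w16 rack centre [ 0.7 37.6] size [37.4 72.9] tilt [-0.027 -0.002] z 29.4 1185
gros sideF felt centre [-1.4 43.2] size [45.4 46.3] tilt [ 0.029 -0.039] z 26.4 156
gleaf sideF felt centre [ -0.5 -36.9] size [45.3 71.8] tilt [-0.054  0.007] z 25.1 77
wros sideF grey centre [0.2 1.1] size [45.7 46.3] tilt [ 0.03  -0.017] z 24.1 236
```

All five are centred, flat (tilt under 0.06 rad) and about 38 mm apart where they share a tray. Handing in.

```bash
python3 -c "
from cell import *
print(finish_job())"
```

```text
the job is handed in; nothing more can be done
None
```

All five ornaments are sorted, and I handed the job in at about 37 s of the 112 s allowed; it gave no verdict. I placed each by lowering it until it touched the floor, then opening the fingers.

| Tray | Ornament | Centre in tray frame, x / y (mm) |
|---|---|---|
| Blue felt tray | gilded rosette | 0 / +41 |
| Blue felt tray | gilded leaf | 1 / −38 |
| Drying rack | bole rosette | 0 / −43 |
| Drying rack | bole leaf | 1 / +38 |
| Grey tray | gesso rosette | 0 / −2 |

- **Height and tilt:** The top of each ornament is at the height expected for its floor. Wrist-camera fits put the tilt under 0.03 rad, and the coarser side-camera fits (felt and grey trays only) under 0.06.
- **Spacing:** The two in each shared tray are about 37 mm apart, measured edge to edge.
- **Bystanders:** The glue jar and knife show no pixel change in either fixed camera. I did not touch the green leaves.
- **Checks that disagreed:**
  - My first numeric check gave meaningless tilts because stray pixels got into its masks. I redid it on restricted points, and the figures above come from that second check.
  - The side-camera centres differ from the wrist ones by up to 3 mm, well inside the tolerances.
  - The finger opening reads about 2 to 3 mm below the true width of what it holds.

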